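Clear the offcuts and hold the loupe in focus over the chip

ROBOT

A 6-joint arm with a two-finger parallel gripper is mounted at the origin on the work surface. World frame = base frame: x ahead of the robot, y to its left, z up, the work surface at z = 0. Lengths are in m, angles in degrees, forces in N, time in s.
With the tool pointing down it reaches from about 0.25 to 0.725 m from the base axis. Payload 9.7 kg.
Tool frame: the origin (TCP) lies midway between the tips of the shut fingers; the grasp point (between the pads) lies 19 mm behind it; z points along the fingers, y is the direction in which the jaws open and shut (so a half turn about z gives the same grasp; the last joint's range is limited). The gripper opens to 85 mm and grips with 20 to 120 N. Pads are 22 mm wide; open, the fingers measure 114 mm over their backs; the gripper's body (76 mm by 85 mm) begins 54 mm behind the grasp point. The pads swing forward as they close: fully open they stand 13 mm farther back than shut.
Start: joints at [63.827, 4.979, 10.078, 95.1, 0, 90], TCP at [0.243, 0.494, 0.231] pointing down, gripper open.
Joint ranges: [-179.16, 179.16], [-48.56, 103.87], [-65.8, 70.77], [-126.05, 130.52], [-82.76, 87.17], [-180, 180]. Speed limits (degrees/s): [127.2, 127.2, 147.25, 180, 180, 180].

INTERFACE

Orientations are given as [roll, pitch, yaw] about the fixed x, y, z axes, in that order (R = Rz(yaw) Ry(pitch) Rx(roll)).
In Python, from workcell import get_obs, camera, get_calibration, job_done gives the robot as it stands.
- The arm moves only by the tool play_rows, never from a script. Its argument "commands" is text: rows parted by semicolons, each of 5 numbers parted by spaces: the opening, from 0 (shut) to 1 (fully open), then the shift along the world's x, y, z in mm, then the turn about the world's z in degrees. A call has 1 to 10 rows; each row is the pose to reach, as a shift and turn from the pose commanded when the call began; what a row does not reach only later rows make up. A row lasts 1/12 s, in which the tool goes at most 41.7 mm and 7.16 degrees, less where a joint would pass 70% of its speed; a pose out of reach is approached as far as the arm can. A call with a gripper value outside its range is refused whole. The fingers move at their own pace and stop on an object; "force" is the grip in N (left out, the last holds). Time passes only in rows, so rows that repeat a pose let the fingers close. It gives the time, the measured TCP pose, the force and the opening at its end, in the units of the state.
- get_obs(): the state, without advancing time (a new reading comes with each control period).
- camera(name): name is "scene" or "side" or "wrist"; returns the picture (480x640x3 uint8, red, green, blue); there is no depth.
- get_calibration(name): a dict with "fx", "fy", "cx", "cy" (pixels), "eye" and "attitude" of the camera in the world; the wrist camera has in their place "mount" (4x4, takes a point from camera to tool coordinates, whose origin is the TCP and whose axes are the flange's). Camera axes: x right, y down, z forward; pixel columns grow to the right and rows downward; lengths in m; the calibration is good to about 2 mm. A picture is of the moment at which its call begins: read the wrist's pose just before it. get_calibration takes no time and is no camera call.
- job_done(): hands the job in, once; it reports no verdict.
The state is a dict: "time": time; "q": joint angles; "qd": joint speeds; "joint_efforts": joint torques, N m; "ee_pos": TCP position; "tcp_rot": TCP orientation; "wrist_force": force on the tool from outside, world axes, zero at the start; "torque": the same for the moment, N m; "opening": finger opening in m.
Only numpy, scipy, OpenCV 4.12 (cv2) and the standard library are available. Lean on these libraries where they do the work, as an engineer would, in place of code of your own. Each camera call takes 0.05 s, during which the arm holds its last target.

TASK

The square black chip on the blue circuit board is to be inspected: first put the two wooden offcuts that lie on the baseboard into the yellow scrap bin, then take the loupe by its handle and hold its lens level and centred over the chip, with the lens at the same height as the orange collar on the gauge post. Finish while holding it still there in the gripper, clear of the board and the post; do not shift the collar, and leave everything else on the table where it is.

Things in the scene. Friction and masses are not known exactly. Their poses are not given: they have to be found in the camera images.
- baseboard: Fixed brown wooden baseboard, 180 (its x) x 230 (its y) x 9 mm thick, lying on the table. Origin under its centre, z up. It carries a blue circuit board (70 x 90 mm, centre at x +25, y 0, its top 13 mm above the table, parts on it up to 21 mm) and, at x +75, y +100 mm, a steel gauge post (8 mm diameter, 22 mm foot, top 135 mm above the table).
- chip (a point): Centre of the top face of the square black chip (24 x 24 mm) in the middle of the blue circuit board, 16 mm above the table; axes as the baseboard.
- focus_mark (a point): Middle of the orange collar (20 mm diameter, 10 mm tall, slides stiffly on the gauge post), the mark of the focal height: its height varies from 75 to 120 mm above the table. Axes as the baseboard.
- loupe: Loupe (reading lens) lying flat and loose on the table, about 110 g. Origin under the middle of the handle, the balance point about 13 mm from it towards the lens; x points along the handle to the lens, z up. Black handle with a rectangular section 22 mm wide (y) and 24 mm tall, from x -50 to +40 mm; lens ring 68 mm outer diameter, 14 mm tall, centred at x +80 mm, its underside flush with the handle's.
- lens (a point): Centre of the lens: at x +80, y 0 and 7 mm above the loupe's underside; axes as the loupe.
- offcut_a: Plywood offcut with dark ply lines, 40 (x) x 26 (y) x 24 mm tall, about 18 g, lying loose on the front part of the baseboard (the side nearer the robot), its underside 9 mm above the table. Origin under its centre.
- offcut_b: Pale wooden offcut, 34 (x) x 28 (y) x 24 mm tall, about 18 g, lying loose on the front part of the baseboard, its underside 9 mm above the table. Origin under its centre.
- scrap_bin: Yellow open-topped scrap bin, fixed, 130 x 130 mm outside, 65 mm tall, walls 4 mm, floor about 4 mm. Origin under its centre. It stands to one side of the baseboard and the loupe lies to the other side; which is left and which is right varies.
- servo: Small blue servo motor with a white arm, 32 x 13 x 29 mm, lying loose on the far corner of the baseboard without the post. Leave alone.
- battery_pack: Black holder with four battery cells, 62 x 66 x 20 mm, loose beyond the baseboard. Leave alone.
- tumbler: Empty glass tumbler, 72 mm diameter, 95 mm tall, beyond the baseboard on the left. Leave alone.
- mouse: Black computer mouse, 105 x 60 x 34 mm, beyond the baseboard on the right. Leave alone.
- phone: Black flat phone, 150 x 72 x 9 mm, far right. Leave alone.
- screwdriver: Screwdriver with a green handle, 180 mm long, lying far left. Leave alone.
Mind the look-alikes: they are no part of the job. What is shaped like the loupe but green or pink is not meant.

How it is judged:
By the outcome, as a careful person would: the job done as asked, in the order asked, and still so for the second after the job is handed in, while the arm keeps its last pose, push and grip.
It also fails if it takes over 72 s, if anything falls off the work surface, if the arm or the gripper's body presses on something with over 40 N, if the wrist force passes 120 N, or if a joint passes its speed limit or range.

## Working session

There is one attempt and no reset: what is moved stays moved. The work goes in short steps, Python scripts to look and compute and a tool call to move; the robot and the scene stay as the last step left them, time stands still between calls to the robot, and variables do not carry over. Pictures are saved under pics/ and viewed, and the job is handed in when it is done.

Besides the shell and the picture viewer there is one more tool, called after "Call:" as name(argument=value, ...), one argument or row to a line, values as JSON. play_rows: Moves the arm, as the interface text tells. Its arguments: {"type":"object","properties":{"commands":{"type":"string"},"force":{"type":"number"}},"required":["commands"]}

```bash
mkdir -p pics; ls
python3 - <<'E'
from workcell import *
import cv2
print(get_obs())
for n in ("scene","side","wrist"):
    print(n,get_calibration(n))
    cv2.imwrite(f"pics/{n}0.png",camera(n)[:,:,::-1])
E
```

```text
pics
{'time': 0.0, 'q': array([ 6.38274569e+01,  5.01197007e+00,  1.00366608e+01,  9.50985641e+01,
       -2.29254372e-04,  9.00002762e+01]), 'qd': array([ 0.07200302,  0.08616653, -0.04462743, -0.02913294,  0.03143612,
       -0.01584995]), 'joint_efforts': array([ 9.77588707e-05, -5.20381594e+01,  4.64809692e+01,  1.59434014e-02,
        2.93075107e-05, -8.12958490e-06]), 'ee_pos': array([0.24250121, 0.49342169, 0.23059447]), 'tcp_rot': array([-1.79926127e+02,  2.29610356e-04,  1.53827181e+02]), 'wrist_force': array([-0.38896301, -0.43108586, -0.01308911]), 'torque': array([ 0.01093518, -0.03981957,  0.01943791]), 'opening': 0.08518200620385423}
scene {'fx': 592.9794873703555, 'fy': 592.9794873703555, 'cx': 314.34528075057, 'cy': 241.3049440940906, 'eye': array([1.32294039, 0.11619984, 1.05439373]), 'attitude': array([-1.40022156e+02, -1.26330722e-01,  9.93548819e+01])}
side {'fx': 457.7912919466479, 'fy': 457.7912919466479, 'cx': 312.7405128007642, 'cy': 244.07182136129344, 'eye': array([ 0.07141085, -0.86993959,  0.80868695]), 'attitude': array([-126.8322895 ,    1.01356514,  -28.79490839])}
wrist {'fx': 333.2749696498709, 'fy': 333.2749696498709, 'cx': 319.66713898946335, 'cy': 242.44671833401475, 'mount': array([[-5.68007933e-04, -9.48699001e-01, -3.16180143e-01,
         8.06544073e-02],
       [ 9.99999836e-01, -5.62924811e-04, -1.07412293e-04,
        -1.77949862e-05],
       [-7.60837126e-05, -3.16180153e-01,  9.48699165e-01,
        -1.43254300e-01],
       [ 0.00000000e+00,  0.00000000e+00,  0.00000000e+00,
         1.00000000e+00]])}
```

View pics/scene0.png

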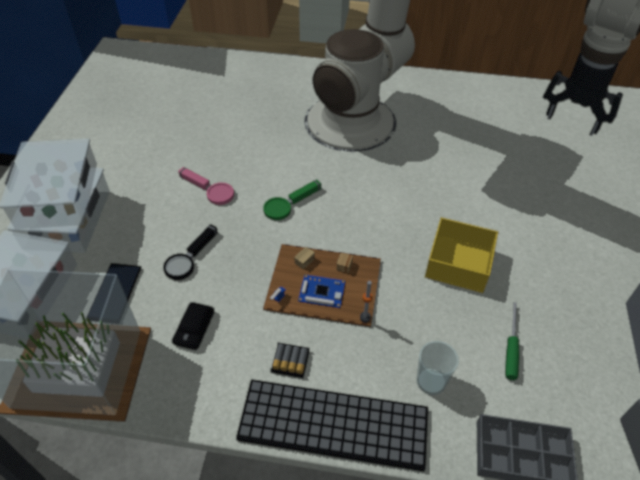

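View pics/side0.png

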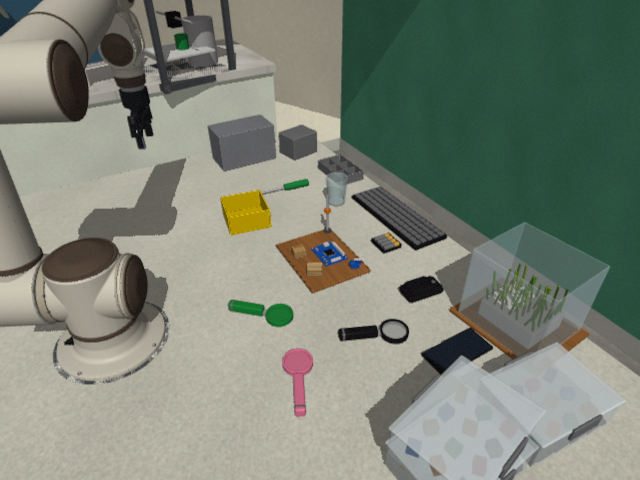

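View pics/wrist0.png

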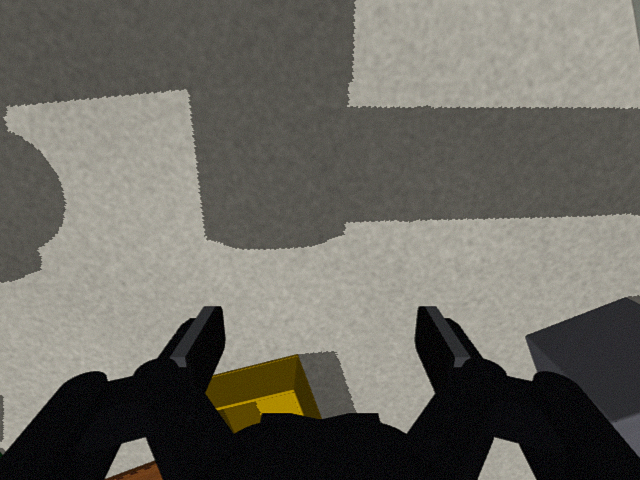

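The scene view shows the baseboard around px (323,285), the bin at (462,255), the black loupe at (190,252) and offcuts at (306,259) and (345,263). I'll write the ray helpers and look at crops.

```bash
cat > h.py <<'E'
import numpy as np, cv2
from scipy.spatial.transform import Rotation as R
from workcell import *
def cam(n,obs=None):
    c=get_calibration(n); K=np.array([[c['fx'],0,c['cx']],[0,c['fy'],c['cy']],[0,0,1]])
    if n=='wrist':
        o=obs or get_obs(); T=np.eye(4); T[:3,:3]=R.from_euler('xyz',o['tcp_rot'],degrees=True).as_matrix(); T[:3,3]=o['ee_pos']
        M=T@c['mount']; return K,M[:3,:3],M[:3,3]
    return K,R.from_euler('xyz',c['attitude'],degrees=True).as_matrix(),np.array(c['eye'])
def toplane(C,uv,z):
    K,Rm,e=C; uv=np.atleast_2d(uv).astype(float)
    d=(Rm@np.linalg.inv(K)@np.c_[uv,np.ones(len(uv))].T).T
    return e+d*((z-e[2])/d[:,2])[:,None]
def proj(C,P):
    K,Rm,e=C; p=(np.atleast_2d(P)-e)@Rm@K.T; return p[:,:2]/p[:,2:]
def tri(C1,uv1,C2,uv2):
    A=[];b=[]
    for (K,Rm,e),uv in ((C1,uv1),(C2,uv2)):
        d=Rm@np.linalg.inv(K)@np.r_[uv,1]; d/=np.linalg.norm(d); Q=np.eye(3)-np.outer(d,d); A.append(Q); b.append(Q@e)
    A=np.vstack(A);b=np.hstack(b); x=np.linalg.lstsq(A,b,rcond=None)[0]; return x,np.linalg.norm(A@x-b)
E
python3 - <<'E'
import cv2,sys
from h import *
for n in('scene','side'):
    C=cam(n); R_=C[1]; print(n, R_[:,2], proj(C,[[0,0,0],[.2,0,0],[.5,0,0],[.5,.2,0]]))
a=cv2.imread('pics/scene0.png'); cv2.imwrite('pics/sc1.png',cv2.resize(a[210:340,150:510],None,fx=2.2,fy=2.2,interpolation=2) )
b=cv2.imread('pics/side0.png'); cv2.imwrite('pics/sd1.png',cv2.resize(b[180:355,215:420],None,fx=3.4,fy=3.4,interpolation=2))
cv2.imwrite('pics/sc2.png',cv2.resize(a[230:340,255:390],None,fx=5,fy=5,interpolation=2) )
E
```

```text
scene [-0.63422115 -0.10276922 -0.76629108] [[349.39721839 120.7854325 ]
 [339.71678063 169.31731935]
 [321.76452848 259.31910354]
 [410.44387646 270.90505022]]
side [ 0.37623728  0.70653235 -0.59938097] [[113.30310946 336.94746606]
 [196.27686205 306.83386286]
 [302.16434784 268.40419528]
 [271.77721524 232.08659347]]
```

View pics/sc2.png

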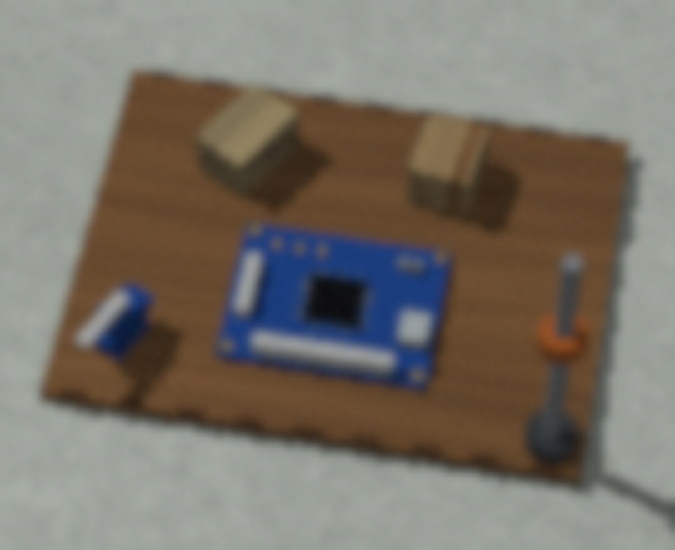

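View pics/sd1.png

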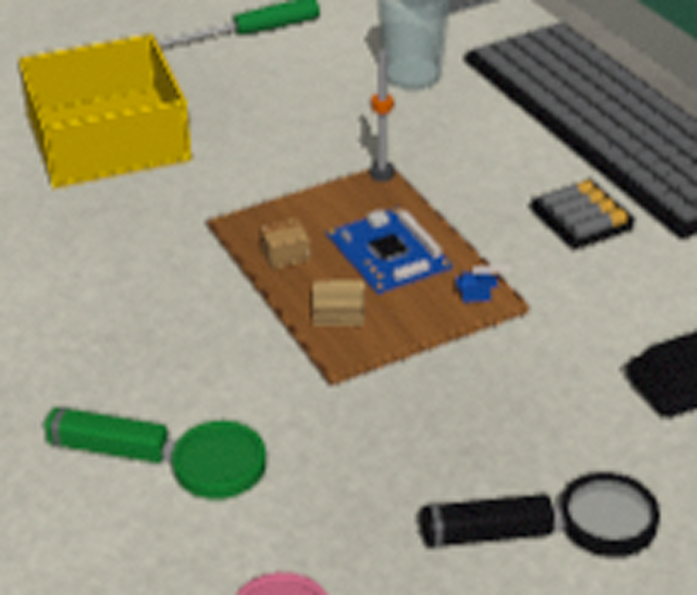

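```bash
cat > m1.py <<'E'
from h import *
S=cam('scene');D=cam('side')
f=lambda p:np.array(p,float)/5+[255,230]
g=lambda p:np.array(p,float)/3.4+[215,180]
def sh(n,x): print(n,np.round(np.array(x)*1000,1).tolist())
sh('pale top corners scene',toplane(S,f([[197,138],[255,88],[299,122],[238,166]]),.033))
sh('ply top corners scene',toplane(S,f([[425,115],[490,122],[470,185],[410,175]]),.033))
sh('board corners',toplane(S,f([[135,70],[628,143],[590,487],[42,400]]),.009))
sh('chip',toplane(S,f([[335,300]]),.016)); sh('chip side',toplane(D,g([[388,246]]),.016))
sh('post foot sc',toplane(S,f([[552,437]]),.012));
sh('collar tri',tri(S,f([562,340]),D,g([381,104]))[0]); print(tri(S,f([562,340]),D,g([381,104]))[1])
a=cv2.imread('pics/scene0.png');b=cv2.imread('pics/side0.png')
for n,im,C in(('s',a,S),('d',b,D)):
    h=cv2.cvtColor(im,cv2.COLOR_BGR2HSV)
    m=cv2.inRange(h,(4,150,120),(14,255,255)); nb,_,st,ct=cv2.connectedComponentsWithStats(m)
    print('orange',n,[(st[i].tolist(),ct[i].round(1).tolist()) for i in range(1,nb) if st[i,4]>8])
    m=cv2.inRange(h,(22,180,60),(32,255,255)); nb,_,st,ct=cv2.connectedComponentsWithStats(m)
    print('yellow',n,[(st[i].tolist(),ct[i].round(1).tolist()) for i in range(1,nb) if st[i,4]>100])
    cs,_=cv2.findContours(m,0,1); c=max(cs,key=cv2.contourArea); print(cv2.approxPolyDP(cv2.convexHull(c),2.5,True)[:,0].tolist())
sh('bin sc',toplane(S,[[443,219],[498,233],[491,290],[427,277]],.065))
E
python3 m1.py
python3 - <<'E'
import cv2
a=cv2.imread('pics/scene0.png');b=cv2.imread('pics/side0.png')
cv2.imwrite('pics/sc3.png',cv2.resize(a[215:285,155:225],None,fx=8,fy=8,interpolation=2))
cv2.imwrite('pics/sd3.png',cv2.resize(b[310:350,330:415],None,fx=8,fy=8,interpolation=2))
cv2.imwrite('pics/sc4.png',cv2.resize(a[210:300,415:505],None,fx=6,fy=6,interpolation=2))
E
```

```text
pale top corners scene [[530.9, -56.4, 33.0], [498.7, -36.1, 33.0], [514.6, -13.7, 33.0], [543.3, -35.9, 33.0]]
ply top corners scene [[501.6, 40.7, 33.0], [500.8, 69.5, 33.0], [537.0, 65.2, 33.0], [535.8, 38.8, 33.0]]
board corners [[477.9, -95.8, 9.0], [483.3, 131.1, 9.0], [665.4, 132.2, 9.0], [660.7, -98.8, 9.0]]
chip [[594.9, 15.2, 16.0]]
chip side [[590.2, 7.2, 16.0]]
post foot sc [[645.8, 114.2, 12.0]]
collar tri [644.4, 112.9, 79.7]
0.0008212288448482272
orange s [([362, 293, 8, 7, 28], [365.0, 296.5])]
yellow s []
[[456, 277]]
orange d [([324, 208, 7, 6, 24], [327.2, 210.4]), ([290, 232, 40, 24, 286], [310.1, 240.9]), ([328, 232, 28, 27, 143], [341.8, 245.6]), ([285, 242, 6, 9, 27], [288.0, 245.8]), ([278, 245, 92, 47, 805], [325.9, 272.6]), ([299, 256, 22, 6, 67], [310.9, 259.0]), ([451, 307, 8, 7, 15], [454.1, 309.9]), ([460, 315, 24, 19, 51], [472.0, 324.5]), ([566, 329, 23, 17, 138], [577.4, 336.9]), ([490, 337, 10, 9, 26], [494.5, 341.1]), ([562, 343, 8, 6, 24], [565.8, 345.8])]
yellow d [([221, 190, 50, 45, 1642], [245.7, 211.9])]
[[259, 190], [269, 209], [270, 226], [231, 234], [221, 197]]
bin sc [[391.9, 258.4, 65.0], [413.9, 379.1, 65.0], [572.7, 359.8, 65.0], [561.0, 229.7, 65.0]]
```

View pics/sc3.png

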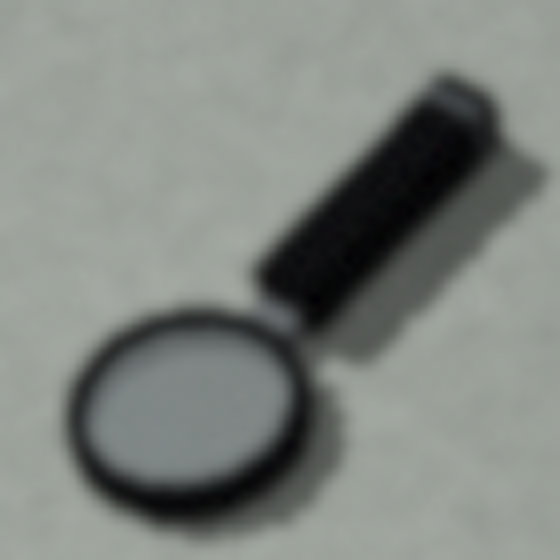

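View pics/sc4.png

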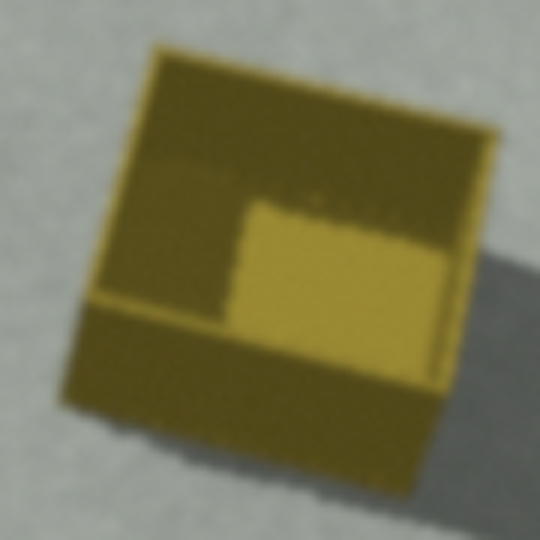

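View pics/sd3.png

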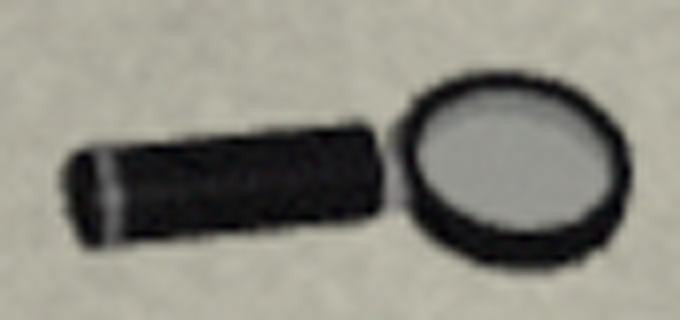

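Call:
play_rows(
  commands="1 20 -36 0 2; 1 40 -72 0 5; 1 60 -108 0 8; 1 80 -144 0 11; 1 100 -178 0 14; 1 120 -212 0 16; 1 140 -246 0 18; 1 160 -280 0 20; 1 180 -314 0 22; 1 200 -348 0 24",
)

```text
time: 0.98
ee_pos: [0.4431, 0.1437, 0.2313]
tcp_rot: [180.0, 0.0, 177.9]
wrist_force: [1.0, 1.6, 0.1]
opening: 0.0851
```

Call:
play_rows(
  commands="1 20 -30 0 1; 1 40 -60 0 2; 1 60 -90 0 2; 1 80 -120 0 2; 1 95 -140 0 2; 1 107 -146 0 2; 1 107 -146 0 2; 1 107 -146 0 2",
)

```text
time: 1.65
ee_pos: [0.5495, -0.0007, 0.2306]
tcp_rot: [180.0, -0.1, 179.8]
wrist_force: [0.0, 0.2, -0.0]
opening: 0.0851
```

Run:
```python
from h import *
o=get_obs(); print(o['time'],o['ee_pos'],o['tcp_rot'],o['q'])
import pickle; pickle.dump(o,open('o1.pkl','wb'))
cv2.imwrite('pics/w1.png',camera('wrist')[:,:,::-1])
```

```text
1.65 [ 0.54945722 -0.00066626  0.23062899] [ 1.79993019e+02 -8.42356108e-02  1.79768052e+02] [-7.32178826e-02  4.97699395e+00  1.00030328e+01  9.51102548e+01
  7.21385953e-03  1.58730120e-01]
```

View pics/w1.png

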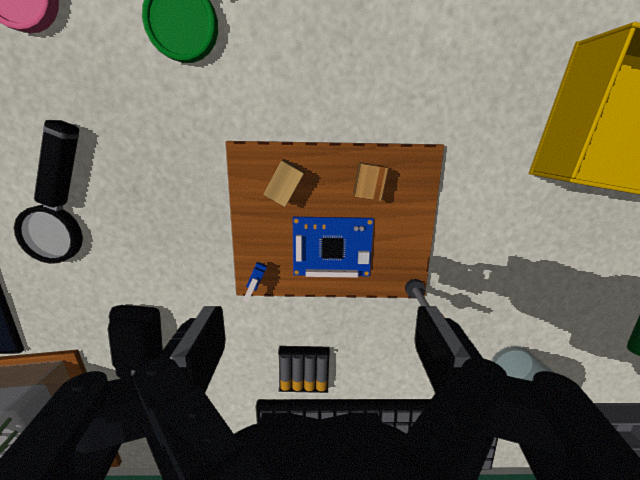

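The wrist view shows everything: offcuts at (285,183) and (373,182), chip at (333,248), and the loupe with its lens at (49,234) and handle at (57,165). Next I'll zoom in for corners.

Run:
```python
from h import *
a=cv2.imread('pics/w1.png')
cv2.imwrite('pics/w1a.png',cv2.resize(a[150:215,255:405],None,fx=5.3,fy=5.3,interpolation=2))
cv2.imwrite('pics/w1b.png',cv2.resize(a[110:275,5:95],None,fx=3.6,fy=3.6,interpolation=2))
cv2.imwrite('pics/w1c.png',cv2.resize(a[205:305,285:445],None,fx=5,fy=5,interpolation=2))
```

```text
(no output)
```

View pics/w1a.png

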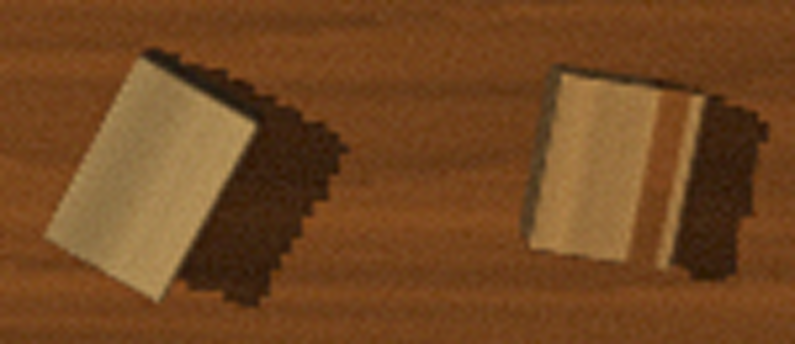

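View pics/w1b.png

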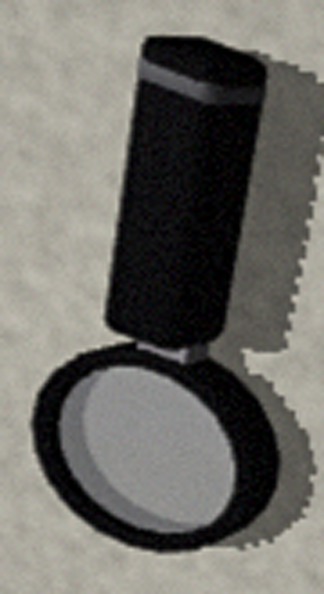

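View pics/w1c.png

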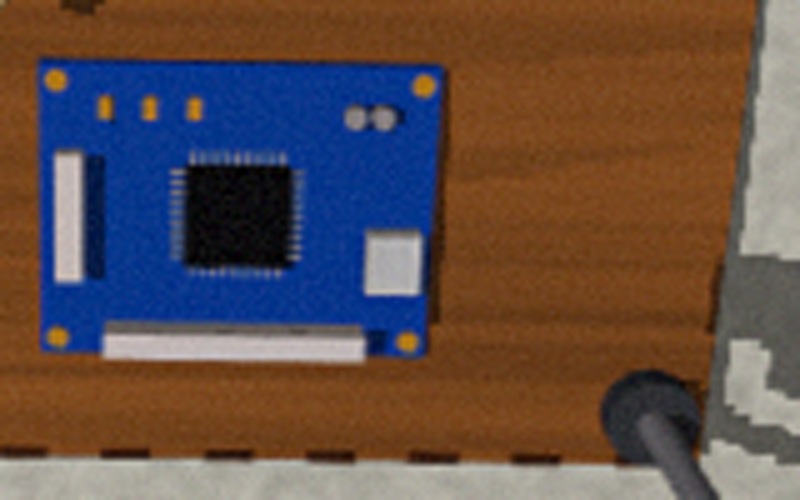

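```bash
cat > m2.py <<'E'
from h import *
import pickle
o=pickle.load(open('o1.pkl','rb')); W=cam('wrist',o);S=cam('scene');D=cam('side')
def sh(n,x): print(n,np.round(np.array(x)*1000,1).tolist())
f=lambda p:np.array(p,float)/5.3+[255,150]
for n,p in(('left',[[142,56],[258,124],[160,301],[44,236]]),('right',[[558,72],[706,96],[668,270],[530,248]])):
    P=toplane(W,f(p),.033)[:,:2]; c,wh,an=cv2.minAreaRect((P*1000).astype(np.float32)); sh(n,P); print(P.mean(0),c,wh,an)
    u=(P[3]-P[0]+P[2]-P[1]); v=(P[1]-P[0]+P[2]-P[3]); print('long',np.linalg.norm(u)/2,np.degrees(np.arctan2(u[1],u[0])),'short',np.linalg.norm(v)/2,np.degrees(np.arctan2(v[1],v[0])))
g=lambda p:np.array(p,float)/5+[285,205]
P=toplane(W,g([[185,165],[293,165],[293,268],[185,268]]),.016); sh('chip',P); sh('chipc',P.mean(0))
P=toplane(W,g([[40,60],[442,66],[426,356],[42,350]]),.013); sh('pcb',P); sh('pcbc',P.mean(0))
sh('post top/foot',toplane(W,g([[650,412]]),.012))
bb=toplane(W,[[226.5,141.5],[444,145],[428,297],[237,295]],.009); sh('board',bb); sh('bc',bb.mean(0))
h=lambda p:np.array(p,float)/3.6+[5,110]
sh('handle top: butt corners, lens end corners',toplane(W,h([[140,60],[266,82],[228,325],[107,312]]),.024))
# ring top outer ellipse / glass
sh('ring extremes L,R,T,B',toplane(W,h([[33,425],[278,463],[135,343],[165,551]]),.010))
sh('bin sc',toplane(S,np.array([[158,45],[500,132],[452,392],[92,297]])/6+[415,210],.065))
sh('bin wrist rim near corner',toplane(W,[[531,173],[577,42]],.065))
E
python3 m2.py
```

```text
left [[495.9, -38.5], [508.6, -16.9], [542.8, -36.9], [529.8, -58.9]]
[ 0.51926115 -0.03779729] (519.21630859375, -37.85407257080078) (25.56125831604004, 39.6064453125) 59.58710861206055
long 0.03958690460828031 -30.620365443006044 short 0.0252970848644278 59.542286729665086
right [[499.2, 39.8], [503.7, 68.0], [537.1, 62.6], [532.6, 35.5]]
[0.51814361 0.05148854] (518.115966796875, 51.22118377685547) (28.543359756469727, 33.75123977661133) 80.78865814208984
long 0.033724581521525555 -8.2995529887594 short 0.027991691945976005 80.7253656905819
chip [[582.4, 1.5, 16.0], [582.5, 25.8, 16.0], [607.4, 26.3, 16.0], [607.3, 1.4, 16.0]]
chipc [594.9, 13.7, 16.0]
pcb [[558.7, -30.7, 13.0], [560.5, 58.8, 13.0], [630.9, 58.3, 13.0], [629.0, -32.3, 13.0]]
pcbc [594.8, 13.5, 13.0]
post top/foot [[646.2, 112.7, 12.0]]
board [[478.0, -98.4, 9.0], [482.6, 130.1, 9.0], [660.7, 130.6, 9.0], [656.9, -102.2, 9.0]]
bc [569.6, 15.0, 9.0]
handle top: butt corners, lens end corners [[462.7, -274.3, 24.0], [468.6, -240.9, 24.0], [536.6, -267.9, 24.0], [532.6, -302.5, 24.0]]
ring extremes L,R,T,B [[570.9, -347.8, 10.0], [583.8, -273.4, 10.0], [544.8, -308.6, 10.0], [613.7, -317.2, 10.0]]
bin sc [[387.9, 254.5, 65.0], [410.8, 379.9, 65.0], [535.0, 359.4, 65.0], [513.3, 234.7, 65.0]]
bin wrist rim near corner [[505.5, 192.3, 65.0], [400.4, 209.2, 65.0]]
```

Call:
play_rows(
  commands="0.75 -10 -12 -30 -7; 0.75 -20 -25 -60 -14; 0.75 -31 -38 -90 -21; 0.75 -31 -38 -120 -28; 0.75 -31 -38 -150 -30.3; 0.75 -31 -38 -180 -30.3; 0.75 -31 -38 -200 -30.3; 0.75 -31 -38 -212 -30.3; 0.75 -31 -38 -218 -30.3; 0.75 -31 -38 -218 -30.3",
  force=25,
)

```text
time: 2.53
ee_pos: [0.518, -0.0378, 0.0129]
tcp_rot: [-180.0, -0.0, 149.6]
wrist_force: [-0.7, -0.4, 0.3]
opening: 0.0641
```

Call:
play_rows(
  commands="0.2 0 0 0 0; 0.2 0 0 0 0; 0.2 0 0 0 0; 0.2 0 0 0 0; 0.2 0 0 0 0; 0.2 0 0 0 0; 0.2 0 0 0 0",
)

```text
time: 3.12
ee_pos: [0.5196, -0.0384, 0.0148]
tcp_rot: [179.9, 0.1, 149.5]
wrist_force: [-0.2, 0.3, 7.7]
opening: 0.0254
```

Call:
play_rows(
  commands="0.2 0 0 25 0; 0.2 0 0 60 0; 0.2 -5 15 95 2; 0.2 -12 48 115 4; 0.2 -20 88 120 8; 0.2 -28 128 120 12; 0.2 -36 168 120 16; 0.2 -44 206 120 20; 0.2 -52 244 120 20; 0.2 -60 282 120 20",
)

```text
time: 3.95
ee_pos: [0.458, 0.2455, 0.1339]
tcp_rot: [180.0, 0.0, 169.5]
wrist_force: [1.2, -0.3, -0.2]
opening: 0.0254
```

Call:
play_rows(
  commands="0.2 -8 30 0 0; 0.2 -12 48 -10 0; 0.2 -12 52 -40 0; 0.2 -12 52 -75 0; 0.2 -12 52 -85 0; 0.2 -12 52 -88 0; 0.55 -12 52 -88 0; 0.55 -12 52 -88 0; 0.55 -12 52 -88 0; 0.55 -12 52 -88 0",
)

```text
time: 4.78
ee_pos: [0.4476, 0.2959, 0.0471]
tcp_rot: [179.9, 0.1, 169.5]
wrist_force: [-0.3, -0.4, 0.3]
opening: 0.0469
```

Call:
play_rows(
  commands="0.55 0 0 35 0; 0.55 0 0 70 0; 0.6 10 -35 85 0; 0.75 21 -73 85 0; 0.75 32 -111 85 1; 0.75 43 -149 85 1.2; 0.75 54 -187 85 1.2; 0.75 65 -225 75 1.2; 0.75 71 -245 50 1.2; 0.75 71 -245 20 1.2",
)

```text
time: 5.62
ee_pos: [0.5203, 0.0469, 0.0674]
tcp_rot: [180.0, 0.3, 170.5]
wrist_force: [-0.1, 0.9, 0.3]
opening: 0.064
```

Call:
play_rows(
  commands="0.75 0 0 -25 0; 0.75 0 0 -40 0; 0.75 0 0 -46 0; 0.75 0 0 -46 0; 0.2 0 0 -46 0; 0.2 0 0 -46 0; 0.2 0 0 -46 0; 0.2 0 0 -46 0; 0.2 0 0 -46 0; 0.2 0 0 -46 0",
)

```text
time: 6.45
ee_pos: [0.5186, 0.0508, 0.0209]
tcp_rot: [180.0, 0.1, 170.7]
wrist_force: [0.2, 0.2, 6.1]
opening: 0.0274
```

Call:
play_rows(
  commands="0.2 0 0 25 0; 0.2 0 0 60 0; 0.2 -3 20 95 0; 0.2 -8 55 110 0; 0.2 -14 93 112 0; 0.2 -20 131 112 0; 0.2 -26 169 112 0; 0.2 -32 207 112 0; 0.2 -38 242 112 0; 0.2 -42 264 105 0",
)

```text
time: 7.28
ee_pos: [0.4752, 0.3182, 0.126]
tcp_rot: [179.9, 0.1, 170.8]
wrist_force: [0.2, 0.2, -0.1]
opening: 0.0272
```

Call:
play_rows(
  commands="0.2 0 0 -35 0; 0.2 0 0 -65 0; 0.2 0 0 -70 0; 0.2 0 0 -70 0; 0.5 0 0 -70 0; 0.5 0 0 -70 0; 0.5 0 0 -70 0; 0.5 0 0 -40 0; 0.5 0 0 0 0; 0.5 -5 -20 35 0",
)

```text
time: 8.12
ee_pos: [0.471, 0.296, 0.1618]
tcp_rot: [179.9, 0.1, 170.8]
wrist_force: [1.2, -0.4, 0.7]
opening: 0.0427
```

Call:
play_rows(
  commands="0.8 4 -38 8 -2; 0.8 8 -78 20 -4; 0.8 12 -118 35 -6; 0.8 16 -158 40 -8; 0.8 20 -198 40 -10; 0.8 24 -238 40 -12; 0.8 28 -278 40 -14; 0.8 32 -318 40 -15; 0.8 36 -358 40 -16; 0.8 40 -398 40 -16",
)

```text
time: 8.95
ee_pos: [0.5106, -0.1057, 0.2011]
tcp_rot: [180.0, 0.2, 154.6]
wrist_force: [0.6, -0.4, -0.5]
opening: 0.0682
```

Call:
play_rows(
  commands="0.8 4 -38 0 0; 0.8 8 -78 0 0; 0.8 12 -118 0 0; 0.8 16 -155 0 0; 0.8 20 -180 0 0; 0.8 21 -187 0 0; 0.8 21 -187 0 0; 0.8 21 -187 0 0",
)

```text
time: 9.62
ee_pos: [0.5315, -0.2902, 0.2]
tcp_rot: [180.0, 0.0, 154.7]
wrist_force: [-0.1, 0.6, 0.3]
opening: 0.0686
```

Run:
```python
from h import *
o=get_obs(); print(o['time'],o['ee_pos'],o['tcp_rot'],o['q'])
import pickle; pickle.dump(o,open('o2.pkl','wb'))
a=camera('wrist')[:,:,::-1];cv2.imwrite('pics/w2.png',a)
s=camera('scene')[:,:,::-1];cv2.imwrite('pics/s2.png',s);d=camera('side')[:,:,::-1];cv2.imwrite('pics/d2.png',d)
t=np.hstack([cv2.resize(s[210:300,415:505],(390,390),interpolation=2),cv2.resize(d[170:260,200:290],(390,390),interpolation=2)])
cv2.imwrite('pics/bin2.png',t)
```

```text
9.6167 [ 0.53151344 -0.29023515  0.20002271] [1.79985559e+02 3.57189813e-02 1.54682004e+02] [-2.86446934e+01  1.21749324e+01  1.46722734e+01  9.24625202e+01
  1.64897376e-02 -3.32669686e+00]
```

View pics/w2.png

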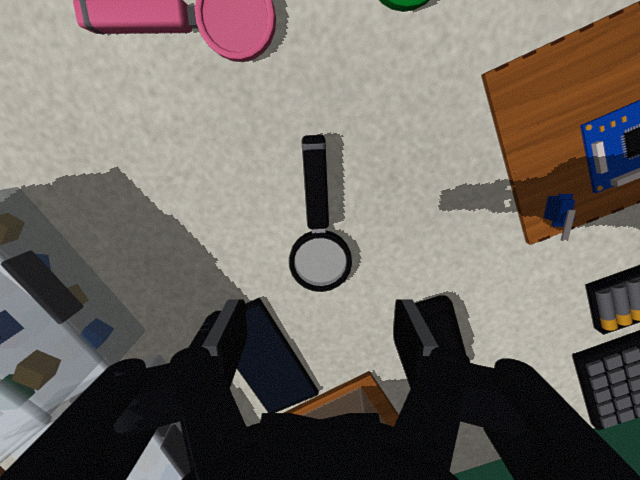

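View pics/bin2.png

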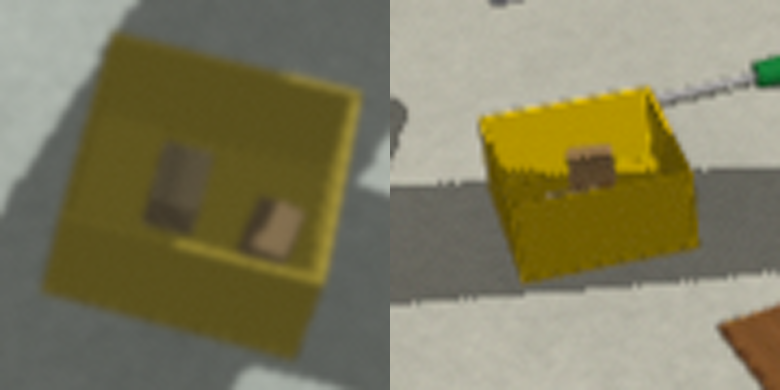

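View pics/s2.png

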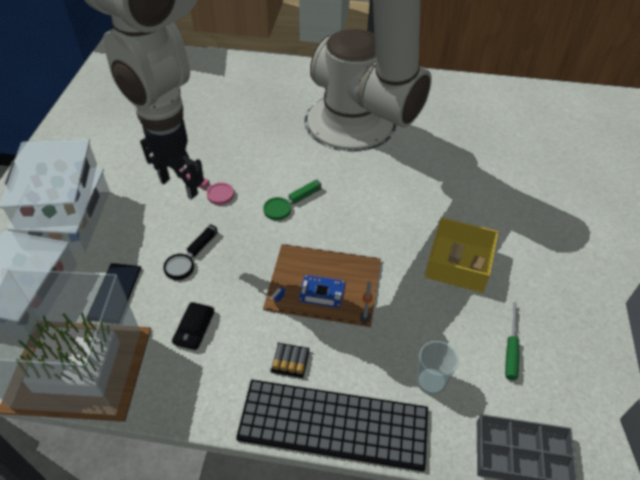

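Both offcuts lie in the bin. In the wrist view the loupe is clear, with the lens at (320,261) and the handle from (314,135) to (317,228).

```bash
cat > m3.py <<'E'
from h import *
import pickle
o=pickle.load(open('o2.pkl','rb')); W=cam('wrist',o)
a=cv2.imread('pics/w2.png'); g=cv2.cvtColor(a,cv2.COLOR_BGR2GRAY)
print('eye',W[2])
roi=np.zeros_like(g); roi[125:300,280:360]=255
m=((g<60)&(roi>0)).astype(np.uint8)*255
n,l,st,ct=cv2.connectedComponentsWithStats(m)
for i in range(1,n):
    if st[i,4]<50: continue
    print(st[i],ct[i])
    mi=(l==i).astype(np.uint8); cs,_=cv2.findContours(mi,0,1); c=max(cs,key=cv2.contourArea)[:,0]
    if st[i,1]>200:
        for z in(.007,.014,.0): 
            P=toplane(W,c,z)[:,:2]*1000; print('ring',z,cv2.fitEllipse(P.astype(np.float32)), cv2.minEnclosingCircle(P.astype(np.float32)))
    else:
        P=toplane(W,c,.024)[:,:2]*1000; print('handle',cv2.minAreaRect(P.astype(np.float32)))
cv2.imwrite('pics/w2a.png',cv2.resize(a[125:300,275:365],None,fx=3.4,fy=3.4,interpolation=2))
E
python3 m3.py
```

```text
eye [ 0.4585005  -0.2557586   0.34322647]
[ 302  135   27   94 1972] [315.81490872 182.86359026]
handle ((499.85076904296875, -279.3521728515625), (21.35846519470215, 88.76296997070312), 67.54767608642578)
[ 289  231   63   61 1035] [320.75169082 259.38937198]
ring 0.007 ((580.09619140625, -312.591064453125), (67.4132308959961, 69.46138763427734), 59.86343002319336) ((579.835205078125, -312.28936767578125), 35.71546173095703)
ring 0.014 ((577.5646362304688, -311.4078674316406), (66.00972747802734, 68.0152587890625), 59.86347961425781) ((577.3089599609375, -311.112548828125), 34.97189712524414)
ring 0.0 ((582.6277465820312, -313.7742919921875), (68.81672668457031, 70.90752410888672), 59.863563537597656) ((582.3611450195312, -313.4662780761719), 36.45892333984375)
```

View pics/w2a.png

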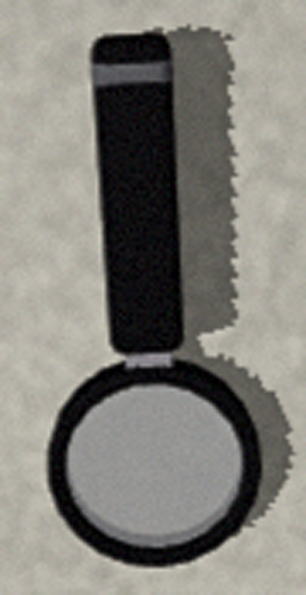

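Call:
play_rows(
  commands="0.7 -8 2 -35 2.8; 0.7 -15 4 -75 2.8; 0.7 -15 4 -115 2.8; 0.7 -15 4 -150 2.8; 0.7 -15 4 -175 2.8; 0.7 -15 4 -188 2.8; 0.7 -15 4 -191 2.8; 0.7 -15 4 -191 2.8; 0.7 -15 4 -191 2.8",
  force=50,
)

```text
time: 10.52
ee_pos: [0.5177, -0.2866, 0.0103]
tcp_rot: [-180.0, 0.1, 157.6]
wrist_force: [0.3, 0.3, -0.1]
opening: 0.06
```

Call:
play_rows(
  commands="0.15 0 0 0 0; 0.15 0 0 0 0; 0.15 0 0 0 0; 0.15 0 0 0 0; 0.15 0 0 0 0; 0.15 0 0 0 0; 0.15 0 0 0 0; 0.15 0 0 0 0",
)

```text
time: 11.18
ee_pos: [0.5173, -0.2868, 0.0096]
tcp_rot: [-180.0, 0.1, 157.5]
wrist_force: [-0.0, 0.5, 5.5]
opening: 0.0206
```

Call:
play_rows(
  commands="0.15 0 0 8 0; 0.15 0 0 25 0; 0.15 0 0 50 0; 0.15 0 5 75 0; 0.15 1 15 95 0; 0.15 2 32 110 0; 0.15 3 55 120 0; 0.15 4 85 125 0; 0.15 6 117 125 0; 0.15 8 149 125 0",
)

```text
time: 12.02
ee_pos: [0.5246, -0.1364, 0.1344]
tcp_rot: [180.0, 0.1, 157.5]
wrist_force: [1.3, -0.0, -0.5]
opening: 0.021
```

Call:
play_rows(
  commands="0.15 2 32 0 0; 0.15 4 64 0 0; 0.15 5 96 0 0; 0.15 6 124 0 0; 0.15 7 148 0 0; 0.15 8 165 0 0; 0.15 8 174 0 0; 0.15 8 177 0 0; 0.15 8 177 0 0; 0.15 8 177 0 0",
)

```text
time: 12.85
ee_pos: [0.5326, 0.0389, 0.1334]
tcp_rot: [-180.0, 0.0, 157.5]
wrist_force: [-0.5, -0.4, -1.0]
opening: 0.0206
```

Run:
```python
from h import *
o=get_obs(); print(o['time'],o['ee_pos'],o['tcp_rot'],o['opening'])
import pickle; pickle.dump(o,open('o3.pkl','wb'))
for n in('wrist','scene','side'): cv2.imwrite(f'pics/{n}3.png',camera(n)[:,:,::-1])
s=cv2.imread('pics/scene3.png');d=cv2.imread('pics/side3.png')
t=np.hstack([cv2.resize(s[210:330,260:390],(390,360),interpolation=2),cv2.resize(d[160:290,260:400],(390,360),interpolation=2)])
cv2.imwrite('pics/t3.png',t)
```

```text
12.85 [0.53256529 0.03888788 0.13337933] [-1.79984439e+02  3.00241020e-03  1.57504512e+02] 0.020612671987203072
```

View pics/wrist3.png

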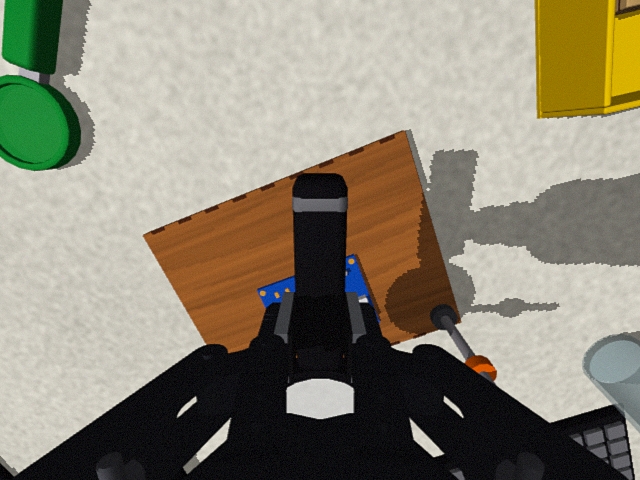

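View pics/t3.png

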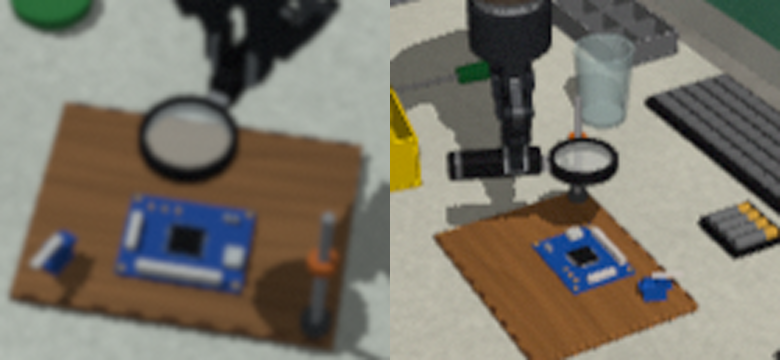

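The loupe is held level above the board, and the collar shows in the wrist view at (481,369). I'll measure the collar from all three cameras and triangulate the lens.

```bash
cat > m4.py <<'E'
from h import *
import pickle,sys
k=sys.argv[1]
o=pickle.load(open(f'o{k}.pkl','rb')); W=cam('wrist',o);S=cam('scene');D=cam('side')
pxy=np.array([.6465,.113])
def zline(C,uv):
    K,Rm,e=C; d=Rm@np.linalg.inv(K)@np.r_[uv,1]
    t=((pxy-e[:2])@d[:2])/(d[:2]@d[:2]); p=e+t*d; return np.round(p*1000,1)
uv={}
for n,C,roi in(('scene',S,(340,270,390,330)),('side',D,(310,190,350,225)),('wrist',W,(450,340,520,400))):
    for f in([f'pics/{n}{k}.png']+([f'pics/{n}0.png'] if n!='wrist' else [])):
        im=cv2.imread(f); h=cv2.cvtColor(im,cv2.COLOR_BGR2HSV); m=cv2.inRange(h,(3,130,70),(17,255,255))
        x0,y0,x1,y1=roi; r=np.zeros_like(m); r[y0:y1,x0:x1]=m[y0:y1,x0:x1]
        nb,l,st,ct=cv2.connectedComponentsWithStats(r)
        if nb<2: print(f,'none');continue
        i=1+np.argmax(st[1:,4]); c=st[i,:2]+(st[i,2:4]-1)/2
        print(f,st[i],ct[i].round(1),'box c',c,zline(C,c)); uv[f]=c
L=list(uv.items()); cams={'s':0}
get=lambda f:S if 'scene' in f else D if 'side' in f else W
for i in range(len(L)):
    for j in range(i): 
        if get(L[i][0]) is get(L[j][0]): continue
        x,e=tri(get(L[j][0]),L[j][1],get(L[i][0]),L[i][1]); print(L[j][0],L[i][0],(x*1000).round(1),e)
E
python3 m4.py 3
python3 - <<'E'
from h import *
s=cv2.imread('pics/scene3.png');d=cv2.imread('pics/side3.png');w=cv2.imread('pics/wrist3.png')
t=np.hstack([cv2.resize(s[235:285,290:350],None,fx=6,fy=6,interpolation=2),cv2.resize(d[195:245,300:360],None,fx=6,fy=6,interpolation=2)])
cv2.imwrite('pics/t3b.png',t)
cv2.imwrite('pics/t3c.png',np.hstack([cv2.resize(s[280:325,350:380],None,fx=8,fy=8,interpolation=2),cv2.resize(w[300:390,430:500],(280,360),interpolation=2)]))
E
```

```text
pics/scene3.png [340 270  38  52 967] [355.8 287.6] box c [358.5 295.5] [647.   95.4  88.6]
pics/scene0.png [ 340  270   38   54 1303] [356.6 294.3] box c [358.5 296.5] [647.   95.6  85.1]
pics/side3.png [324 208   2   2   3] [324.7 208.7] box c [324.5 208.5] [638.9 117.4  85.9]
pics/side0.png [324 208   7   6  26] [327.  210.3] box c [327.  210.5] [645.3 113.7  78.9]
pics/wrist3.png [464 355  33  26 419] [481.2 365.4] box c [480.  367.5] [646.4 113.4  82.4]
pics/scene3.png pics/side3.png [639.  101.5  89.2] 0.01310415078120386
pics/scene0.png pics/side3.png [640.1 102.1  88.1] 0.014021038797566828
pics/scene3.png pics/side0.png [641.   98.4  86. ] 0.0066035761447532215
pics/scene0.png pics/side0.png [642.1  99.1  84.9] 0.0075142328843138765
pics/scene3.png pics/wrist3.png [643.5 103.9  86. ] 0.012292035563393637
pics/scene0.png pics/wrist3.png [644.9 104.2  84.6] 0.012344625312392228
pics/side3.png pics/wrist3.png [636.  111.1  91.5] 0.0016492335798475417
pics/side0.png pics/wrist3.png [646.1 113.4  80.4] 0.0022754447408563994
```

View pics/t3b.png

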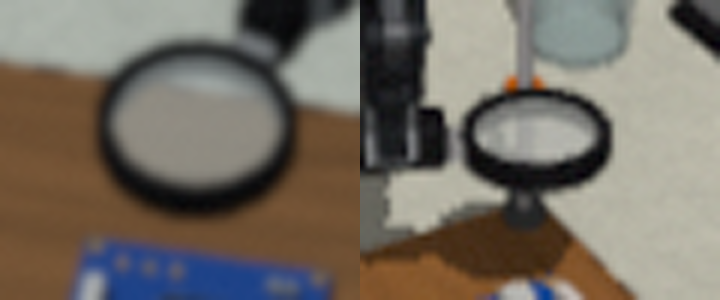

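View pics/t3c.png

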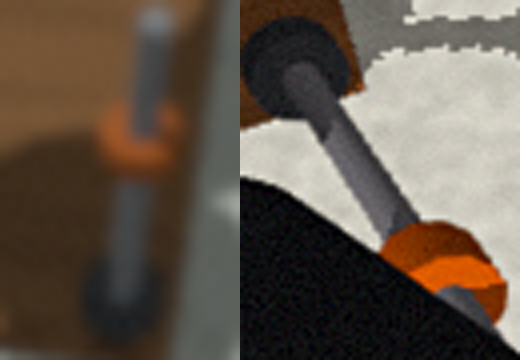

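Call:
play_rows(
  commands="0.15 10 -10 0 0; 0.15 30 -30 0 0; 0.15 50 -50 0 0; 0.15 60 -60 0 0; 0.15 60 -60 0 0; 0.15 60 -60 0 0; 0.15 60 -60 0 0",
)

```text
time: 13.58
ee_pos: [0.5923, -0.0207, 0.133]
tcp_rot: [-180.0, -0.0, 157.5]
wrist_force: [-0.1, 0.9, -1.3]
opening: 0.0206
```

Run:
```python
from h import *
o=get_obs(); print(o['time'],o['ee_pos'],o['tcp_rot'],o['opening'])
import pickle; pickle.dump(o,open('o4.pkl','wb'))
for n in('wrist','side'): cv2.imwrite(f'pics/{n}4.png',camera(n)[:,:,::-1])
w=cv2.imread('pics/wrist4.png')
C=cam('wrist',o); p=proj(C,[[.6465,.113,.009],[.6465,.113,.08],[.6465,.113,.135]]); print(p)
x0,y0=(p.min(0)-25).astype(int); x0=max(0,x0);y0=max(0,y0); x1,y1=(p.max(0)+35).astype(int)
c=w[y0:y1,x0:x1]; f=min(780//c.shape[1],580//c.shape[0]); print(x0,y0,f)
cv2.imwrite('pics/w4a.png',cv2.resize(c,None,fx=f,fy=f,interpolation=2))
d=cv2.imread('pics/side4.png'); cv2.imwrite('pics/d4a.png',cv2.resize(d[180:240,305:350],None,fx=9,fy=9,interpolation=2))
```

```text
13.5833 [ 0.59233766 -0.02073689  0.13304776] [-1.79993854e+02 -3.86413584e-02  1.57489211e+02] 0.020565283999654956
[[492.31331499 231.56715374]
 [547.33974985 263.42902577]
 [621.9898937  306.65358385]]
467 206 4
```

View pics/w4a.png

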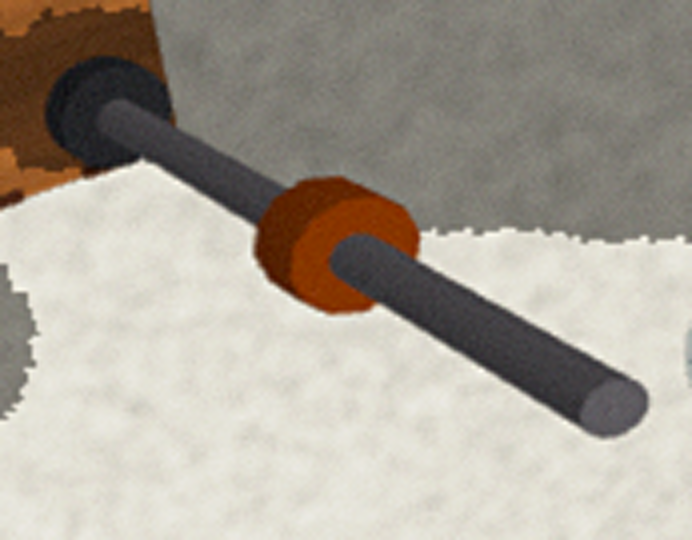

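View pics/d4a.png

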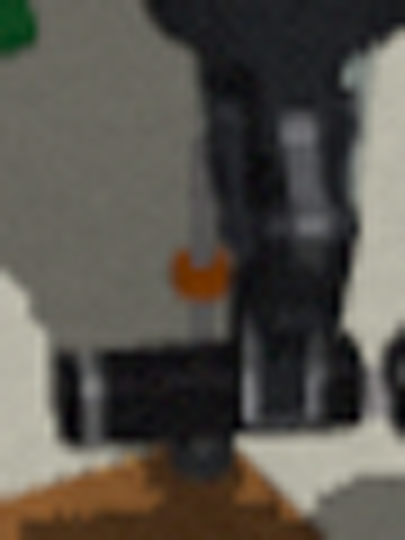

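Run:
```python
from h import *
import pickle
o=pickle.load(open('o4.pkl','rb')); C=cam('wrist',o)
g=lambda p:np.array(p,float)/4+[467,206]
pt=toplane(C,g([[613,408]]),.135)[0]; ft=toplane(C,g([[112,107]]),.012)[0]; print(pt,ft)
def z(uv,pxy):
    K,Rm,e=C; d=Rm@np.linalg.inv(K)@np.r_[uv,1]; t=((pxy-e[:2])@d[:2])/(d[:2]@d[:2]); return ((e+t*d)*1000).round(1)
for pxy in(pt[:2],ft[:2],np.array([.6465,.113])):
    print('top',z(g([355,250]),pxy),'bot',z(g([317,229]),pxy))
# check with predicted circle outlines
for zz in(.083,.085,.087):
  a=np.linspace(0,2*np.pi,60); 
  for dz in(0,-.01):
    q=(proj(C,np.c_[pt[0]+.01*np.cos(a),pt[1]+.01*np.sin(a),np.full(60,zz+dz)])-[467,206])*4; print(zz+dz,q.min(0).round(),q.max(0).round())
```

```text
[0.64693022 0.11214531 0.135     ] [0.64691649 0.11366208 0.012     ]
top [646.4 112.8  88.3] bot [646.5 112.7  79.4]
top [647.1 113.4  87.2] bot [647.2 113.3  78.3]
top [646.6 112.9  88. ] bot [646.6 112.8  79.2]
0.083 [264. 181.] [394. 299.]
0.07300000000000001 [227. 160.] [351. 274.]
0.085 [272. 186.] [403. 305.]
0.07500000000000001 [234. 164.] [360. 279.]
0.087 [279. 190.] [413. 310.]
0.077 [241. 168.] [368. 284.]
```

Run:
```python
from h import *
S=cam('scene');D=cam('side')
p=[.6469,.1129]
for n,C in(('scene',S),('side',D)):
    for z in(.009,.012,.08,.084,.088,.135): print(n,z,proj(C,[[*p,z]])[0].round(1))
s=cv2.imread('pics/scene0.png');d=cv2.imread('pics/side0.png')
cv2.imwrite('pics/t5.png',np.hstack([cv2.resize(s[275:325,345:385],None,fx=9,fy=9,interpolation=2),cv2.resize(d[187:237,305:345],None,fx=9,fy=9,interpolation=2)]))
```

```text
scene 0.009 [364.6 318.5]
scene 0.012 [364.7 317.8]
scene 0.08 [367.  299.1]
scene 0.084 [367.2 298. ]
scene 0.088 [367.3 296.8]
scene 0.135 [369.1 282.8]
side 0.009 [327.6 229.9]
side 0.012 [327.6 229.1]
side 0.08 [327.6 210.2]
side 0.084 [327.6 209. ]
side 0.088 [327.6 207.9]
side 0.135 [327.7 194. ]
```

View pics/t5.png

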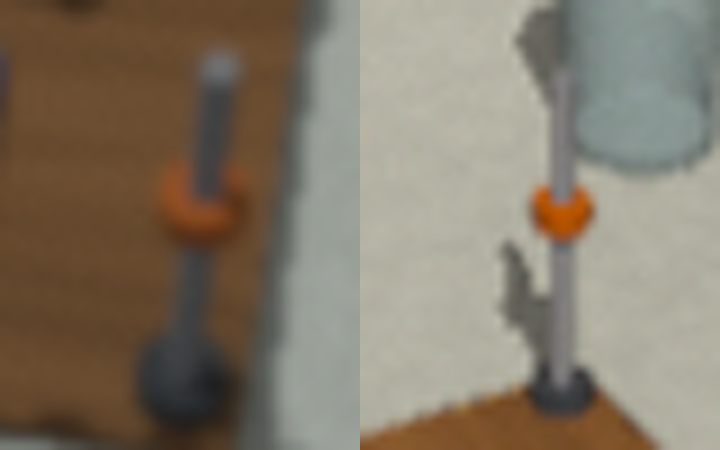

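Call:
play_rows(
  commands="0.15 0 10 -10 0; 0.15 0 25 -25 0; 0.15 0 35 -40 0; 0.15 0 40 -48 0; 0.15 0 40 -48 0; 0.15 0 40 -48 0; 0.15 0 40 -48 0",
)

```text
time: 14.27
ee_pos: [0.5928, 0.0196, 0.0861]
tcp_rot: [180.0, 0.1, 157.5]
wrist_force: [-0.4, -0.4, -1.4]
opening: 0.0207
```

Run:
```python
from h import *
o=get_obs(); print(o['time'],o['ee_pos'],o['tcp_rot'],o['opening'])
import pickle; pickle.dump(o,open('o5.pkl','wb'))
cv2.imwrite('pics/wrist5.png',camera('wrist')[:,:,::-1])
w=cv2.imread('pics/wrist5.png')
c=w[270:440,440:640]; cv2.imwrite('pics/w5a.png',cv2.resize(c,None,fx=3.4,fy=3.4,interpolation=2))
for k,roi in((4,(500,240,580,300)),(5,(480,290,590,390))):
    o=pickle.load(open(f'o{k}.pkl','rb')); C=cam('wrist',o); w=cv2.imread(f'pics/wrist{k}.png')
    h=cv2.cvtColor(w,cv2.COLOR_BGR2HSV); x0,y0,x1,y1=roi
    m=cv2.inRange(h,(3,150,60),(17,255,255))[y0:y1,x0:x1]
    n,l,st,ct=cv2.connectedComponentsWithStats(m); i=1+np.argmax(st[1:,4]); b=st[i]; print(k,b[0]+x0,b[0]+x0+b[2]-1,b[1]+y0,b[1]+y0+b[3]-1)
    a=np.linspace(0,2*np.pi,90)
    for p in([.6469,.1127],):
      for zt in np.arange(.082,.0911,.001):
        q=np.vstack([proj(C,np.c_[p[0]+.01*np.cos(a),p[1]+.01*np.sin(a),np.full(90,zz)]) for zz in(zt,zt-.01)])
        print(round(zt-.005,4),q[:,0].min().round(1),q[:,0].max().round(1),q[:,1].min().round(1),q[:,1].max().round(1))
    print('top135',proj(C,[[.6469,.1127,.135]]))
```

```text
14.2667 [0.59284252 0.01959207 0.08612094] [1.79981692e+02 5.67713000e-02 1.57540419e+02] 0.02069219202914475
4 531 571 250 283
0.077 523.6 565.4 245.1 279.9
0.078 524.5 566.5 245.7 280.5
0.079 525.4 567.6 246.2 281.2
0.08 526.3 568.8 246.7 281.9
0.081 527.2 569.9 247.2 282.5
0.082 528.1 571.1 247.7 283.2
0.083 529.0 572.2 248.2 283.9
0.084 530.0 573.4 248.8 284.6
0.085 530.9 574.6 249.3 285.3
0.086 531.9 575.8 249.8 286.1
top135 [[621.44131696 307.55246188]]
5 507 556 310 352
0.077 499.2 549.2 300.8 344.5
0.078 500.2 550.5 301.7 345.6
0.079 501.1 551.8 302.6 346.8
0.08 502.1 553.2 303.6 348.0
0.081 503.1 554.5 304.5 349.2
0.082 504.1 555.8 305.5 350.5
0.083 505.1 557.2 306.4 351.7
0.084 506.1 558.6 307.4 353.0
0.085 507.1 560.0 308.4 354.2
0.086 508.2 561.4 309.4 355.5
top135 [[617.21897538 410.44090261]]
```

View pics/w5a.png

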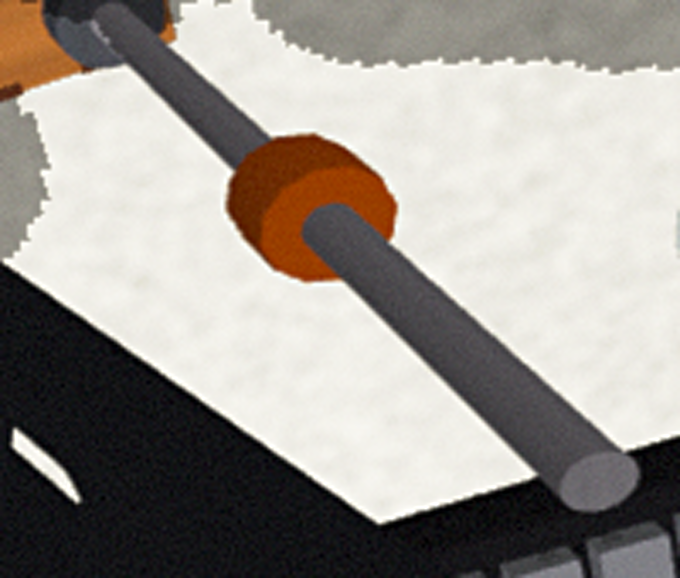

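Call:
play_rows(
  commands="0.15 -10 3 1 0; 0.15 -27 8 1 0; 0.15 -45 14 1 0; 0.15 -55 17 1 0; 0.15 -59 19 1 0; 0.15 -60 19 1 0; 0.15 -60 19 1 0; 0.15 -60 19 1 0; 0.15 -60 19 1 0; 0.15 -60 19 1 0",
)

```text
time: 15.15
ee_pos: [0.533, 0.0384, 0.0861]
tcp_rot: [-180.0, -0.0, 157.5]
wrist_force: [1.1, -0.5, -0.3]
opening: 0.0209
```

Run:
```python
from h import *
o=get_obs(); print(o['time'],o['ee_pos'],o['tcp_rot'],o['opening'],o['wrist_force'])
import pickle; pickle.dump(o,open('o6.pkl','wb'))
for n in('wrist','scene','side'): cv2.imwrite(f'pics/{n}6.png',camera(n)[:,:,::-1])
s=cv2.imread('pics/scene6.png');d=cv2.imread('pics/side6.png')
t=np.hstack([cv2.resize(s[250:310,290:350],None,fx=6.5,fy=6.5,interpolation=2),cv2.resize(d[195:255,285:345],None,fx=6.5,fy=6.5,interpolation=2)])
cv2.imwrite('pics/t6.png',t)
```

```text
15.15 [0.5329942  0.03843567 0.08613148] [-1.79993576e+02 -6.74154372e-03  1.57512365e+02] 0.020862908931101716 [ 1.11731622 -0.47231614 -0.32782165]
```

View pics/t6.png

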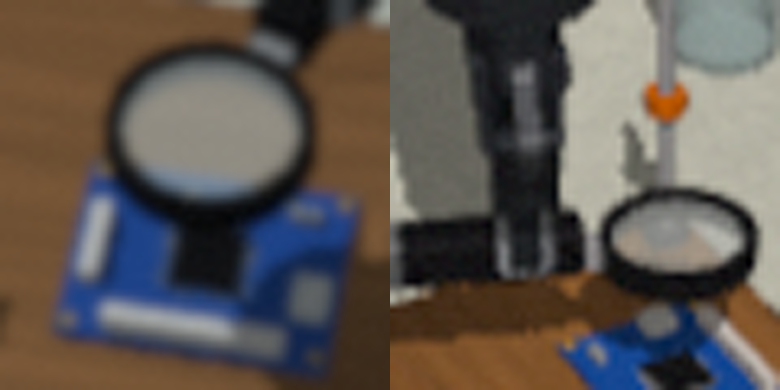

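View pics/side6.png

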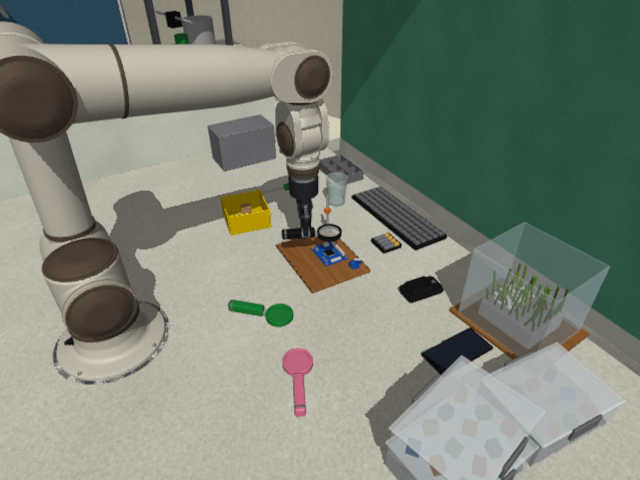

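View pics/wrist6.png

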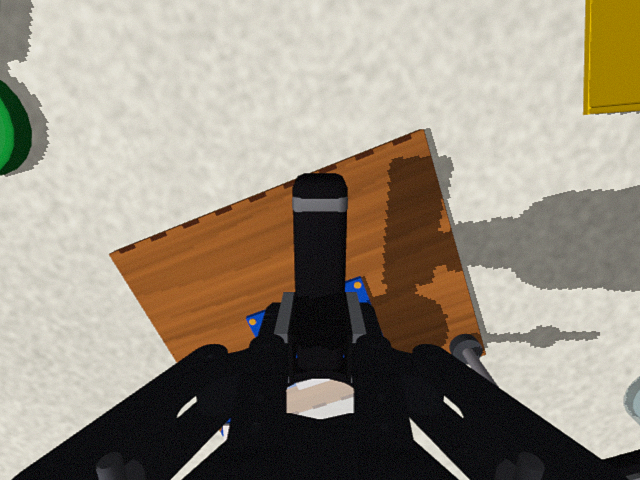

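Run:
```python
from h import *
import pickle
o=pickle.load(open('o6.pkl','rb')); W=cam('wrist',o);S=cam('scene');D=cam('side')
T=np.array([.5949,.0137,.0836])
print('pred',proj(S,T),proj(D,T),'obs 321.96,269.9 / 329.0,231.65'); x,e=tri(S,[321.96,269.9],D,[329.0,231.65]); print(x,e)
# chip bias
print('chip pred',proj(S,[.5949,.0137,.016]),proj(D,[.5949,.0137,.016]))
t=o['ee_pos']; zb=t[2]-.0096; u=np.array([np.cos(np.radians(-22.45)),np.sin(np.radians(-22.45)),0]); v=np.array([-u[1],u[0],0])
org=np.array([t[0],t[1],zb])-u*.013
P=lambda a,b,c: org+u*a+v*b+np.array([0,0,c])
for q in((-.05,.011,.024),(-.05,-.011,.024),(-.05,0,.024),(-.05,0,.0),(-.02,.011,.024),(-.02,-.011,.024)): print(q,proj(W,P(*q)).round(1))
w=cv2.imread('pics/wrist6.png'); cv2.imwrite('pics/w6a.png',cv2.resize(w[160:300,270:370],None,fx=4,fy=4,interpolation=2))
s0=cv2.imread('pics/scene0.png');d0=cv2.imread('pics/side0.png')
for n,im,(x0,y0,x1,y1) in(('s',s0,(305,275,340,305)),('d',d0,(315,235,345,265))):
    g=im[y0:y1,x0:x1].max(2); m=(g<75).astype(np.uint8); nb,l,st,ct=cv2.connectedComponentsWithStats(m); print(n,[(st[i].tolist(),(ct[i]+[x0,y0]).round(1)) for i in range(1,nb) if st[i,4]>15])
```

```text
pred [[321.69062655 270.80782649]] [[329.49109194 231.10108099]] obs 321.96,269.9 / 329.0,231.65
[0.59261536 0.01345768 0.08305697] 0.0008120671490826448
chip pred [[321.32084119 289.91388439]] [[329.3898247  250.60991931]]
(-0.05, 0.011, 0.024) [[348.4 179.9]]
(-0.05, -0.011, 0.024) [[291.  179.9]]
(-0.05, 0, 0.024) [[319.7 179.9]]
(-0.05, 0, 0.0) [[319.7 172.6]]
(-0.02, 0.011, 0.024) [[346.5 253.3]]
(-0.02, -0.011, 0.024) [[293.1 253.3]]
s [([11, 10, 12, 11, 107], array([321.6, 289.9])), ([1, 27, 16, 3, 24], array([313.3, 303.2]))]
d [([9, 14, 11, 7, 46], array([328.7, 252.1]))]
```

View pics/w6a.png

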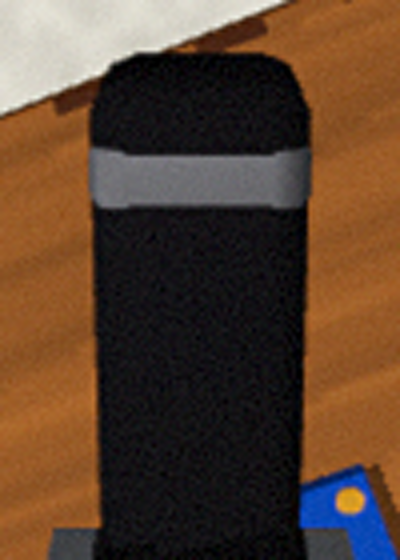

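Run:
```python
from h import *
S=cam('scene');D=cam('side')
a=np.linspace(0,2*np.pi,180)
u=np.array([np.cos(np.radians(-22.45)),np.sin(np.radians(-22.45)),0]); v=np.array([-u[1],u[0],0])
im={'s':cv2.imread('pics/scene6.png'),'d':cv2.imread('pics/side6.png')}
for n,C,roi in(('s',S,(300,250,345,288)),('d',D,(316,218,345,244))):
    x0,y0,x1,y1=roi; c=cv2.resize(im[n][y0:y1,x0:x1],None,fx=8,fy=8,interpolation=2).max(2)
    m=(c<85).astype(np.uint8); nb,l,st,ct=cv2.connectedComponentsWithStats(m); i=1+np.argmax(st[1:,4]); b=st[i]
    f=lambda t,o:(t+.5)/8-.5+o
    print(n,'obs x',f(b[0],x0),f(b[0]+b[2],x0),'y',f(b[1],y0),f(b[1]+b[3],y0))
    cv2.imwrite(f'pics/m6{n}.png',np.hstack([m*255,c]))
    for tl in(-3,0,3):
        t=np.radians(tl); U=u*np.cos(t)+np.array([0,0,np.sin(t)]); N=np.cross(U,v)
        c0=np.array([.5949,.0137,.0836])
        q=np.vstack([proj(C,c0+.034*(np.outer(np.cos(a),U)+np.outer(np.sin(a),v))+N*h) for h in(-.007,.007)]); print(tl,q.min(0).round(1),q.max(0).round(1))
```

```text
s obs x 305.1875 344.5625 y 249.5625 287.5625
-3 [305.  255.4] [338.3 286.6]
0 [305.1 255.7] [338.4 286.3]
3 [305.1 256.1] [338.5 286. ]
d obs x 315.5625 341.0625 y 223.0625 243.5625
-3 [317.  222.1] [342.1 240.5]
0 [317.1 222. ] [342.  240.5]
3 [317. 222.] [342.  240.6]
```

View pics/m6s.png

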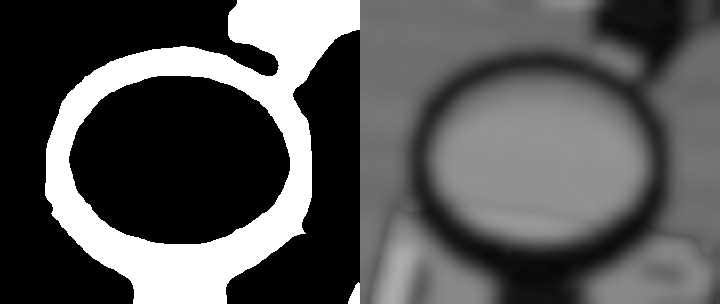

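View pics/m6d.png

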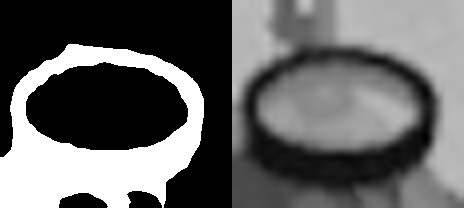

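Run:
```python
from h import *
o=get_obs(); print(o['time'],o['ee_pos'],np.abs(o['qd']).max(),o['opening']); print(job_done())
```

```text
15.3 [0.53277275 0.03852414 0.08611749] 0.2053732984869327 0.020756316688017085
the job is handed in; nothing more can be done
None
```

I put both offcuts in the yellow bin, then took the loupe by its handle and handed in with its lens held over the chip, after about 15.3 s of the 72 s.

- **Offcuts:** pictures taken after the second drop show both lying inside the bin.
- **Centring:** the arm reading puts the lens centre within about 1 mm of the chip centre, at roughly x 594.5, y 13.3 mm. The raw two-camera fix agrees to about 2 mm.
- **Height:** the lens is at about 83.5 mm. Two wrist-camera views put the collar's middle at 83.4 to 84.5 mm, and the scene camera gives about 84 mm once corrected against the post.
- **Disagreement:** the side camera alone put the collar at about 80 mm. It shows the chip, collar and lens all about 1.2 to 1.5 px low, so after that shift the lens and collar match there too.
- **Level:** the loupe was gripped flat on the table near its balance point, and the tool stayed vertical within 0.1°. The camera check on tilt was weak, ruling out only a few degrees.
- **Clearances:** the post is over 100 mm from the lens centre. I didn't see anything else moved, but I made no measured before-and-after comparison of the other objects. Upward wrist forces of 5 to 8 N appeared while the gripper closed on the offcuts and the loupe.

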